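# Clamp a steel disc in the bench fixture

## Task

Turn the black clamp knob fully anticlockwise to its stop so that its orange tongue clears the nest, then take the steel disc from the blue tray and set it down in the round nest, without dropping it, so that it lies flat and level on the plate inside the rim. Finally turn the knob fully clockwise to its stop so that the tongue locks over the disc. Do not push the bottle, cup, spool or screwdriver about or knock them over.

Things in the scene. Friction and masses are not known exactly. Their poses are not given: they have to be found in the camera images.
- fixture: Fixed grey fixture plate on the bench, 140 (x) x 250 (y) x 12 mm thick. Origin: centre of its underside; z up. The nest is centred at its (0, -60) mm, the knob's axis at (0, 55) mm.
- nest (a point): Centre of the round nest, on the plate's top face (12 mm above the bench), axes as the fixture's. The nest is ringed by an aluminium rim of inner radius 53 mm, outer radius 57 mm, 5 mm tall; the disc lies inside it on the plate.
- clamp (a joint): Angle of the clamp knob in rad: 0 = fully anticlockwise (seen from above) against its stop, tongue clear of the nest; 1.5 = fully clockwise against its stop, tongue pointing at the nest's centre. It stays where it is left. At the start the tongue hangs partly over the nest.
- clamp_grip (a point): Grip point on the knob's vertical axis, 41 mm above the bench; turns with the knob. Knob: upright black bar, 14 mm wide (this frame's x), 42 mm long (its y), 26.5 to 58.5 mm above the bench, on a skirt of radius 20 mm. The orange tongue points along this frame's +x, out to 85 mm from the axis; 16 mm wide, from 19.5 to 24.5 mm above the bench.
- disc: Loose steel disc, 100 mm diameter, 4 mm thick, with an upright white round hub in its middle, 20 mm diameter, its top 34 mm above the disc's underside. Weighs about 0.16 kg. Origin: centre of the underside; z up through the hub.
- tray: Fixed blue open tray, 200 x 200 mm outside, walls 5 mm thick and 45 mm high, floor 5 mm thick. Origin: centre of its underside. The disc lies on its floor.
- spool: Bystander: orange plastic spool standing in the tray, 42 mm diameter, 44 mm tall. Origin: centre of its underside.
- bottle: Bystander: white bottle standing on the bench, 48 mm diameter, 150 mm tall. Origin: centre of its underside.
- cup: Bystander: yellow cup standing on the bench, 64 mm diameter at the rim, 85 mm tall. Origin: centre of its underside.
- screwdriver: Bystander: red-handled screwdriver, 190 mm long, lying on the bench beyond the work. Its length is along its x.

How it is judged:
On the way, in this order (a step that is already met when the one before it is completed fails the run):
1. the knob is turned fully anticlockwise, within 0.1 rad of its stop (value of joint clamp below 0.1 rad), for 0.2 s.
2. with the clamp open, the disc lies level inside the nest's rim and is let go (horizontal distance between disc and nest below 0.006 m and z of disc in the frame of nest below 0.002 m and angle between disc's own z axis and vertical below 0.025 rad and value of joint clamp below 0.3 rad and contact force between the fingers and disc below 0.1 N), for 0.2 s.
At the end, for the whole second after the job is handed in: The knob stands fully clockwise, within 0.1 rad of its stop; the disc is at rest in the nest, hub up, its centre within 6 mm of the nest's centre, its underside within 2 mm of the plate and level within 0.025 rad (value of joint clamp above 1.4 rad and linear speed of disc below 0.02 m/s and horizontal distance between disc and nest below 0.006 m and z of disc in the frame of nest below 0.002 m and angle between disc's own z axis and vertical below 0.025 rad); the robot touches nothing.
It fails at once if the bottle is moved by more than 25 mm or tipped over (distance of bottle from where it was at the start of the episode above 0.025 m or angle between bottle's own z axis and vertical above 0.5 rad).
It fails at once if the cup is moved by more than 25 mm or tipped over (distance of cup from where it was at the start of the episode above 0.025 m or angle between cup's own z axis and vertical above 0.5 rad).
It fails at once if the spool is moved by more than 25 mm or tipped over (distance of spool from where it was at the start of the episode above 0.025 m or angle between spool's own z axis and vertical above 0.5 rad).
It fails at once if the screwdriver is moved by more than 25 mm (distance of screwdriver from where it was at the start of the episode above 0.025 m).
It fails at once if the disc is dropped (moves faster than 0.6 m/s while the fingers do not touch it) (contact force between the fingers and disc below 0.05 N and linear speed of disc above 0.6 m/s).
It also fails if it takes over 67 s, if anything falls off the work surface, if the arm or the gripper's body presses on something with over 40 N, if the wrist force passes 120 N, or if a joint passes its speed limit or range.

## Robot

A 6-joint arm with a two-finger parallel gripper is mounted at the origin on the work surface. World frame = base frame: x ahead of the robot, y to its left, z up, the work surface at z = 0. Lengths are in m, angles in rad, forces in N, time in s.
With the tool pointing down it reaches from about 0.2 to 0.875 m from the base axis. Payload 3.4 kg.
Tool frame: the origin (TCP) lies between the finger pads; the fingertips stand 25 mm ahead of it and the grasp point (between the pads) lies 6 mm ahead of it (r.nose_length is the z of the fingertips in the tool frame, in m); z points along the fingers, y is the line along which they close (so a half turn about z gives the same grasp; the last joint's range is limited). The gripper opens to 94 mm and grips with 3 to 60 N. Pads are 16 mm wide; open, the fingers measure 119 mm over their backs; the gripper's body (75 mm by 177 mm) begins 78 mm behind the grasp point.
Start: joints at [-1.249, 0.276, 1.505, -0, 1.361, -0.121], TCP at [0.246, -0.52, 0.23] pointing down, gripper open.
Joint ranges: [-2.89, 2.89], [-0.75, 2.08], [0.22, 2.7], [-1.18, 4.32], [0.11, 2.71], [-2.7, 2.7]. Speed limits (rad/s): [2.57, 2.57, 3.14, 3.14, 3.14, 3.14].

## Interface

Orientations are given as a unit quaternion [w, x, y, z].
In Python, from plant import r, gripper_to, inverse_kinematics, vision, models, telemetry gives the robot as it stands. Calls block until the motion is done:
- r.move_to(position, orientation): joint-space move of the TCP to a pose.
- r.move_l(position, rot=None, vel=0.15, guard=None): straight line of the TCP; rot=None keeps the orientation; vel is the mean speed in m/s. With guard (N) it stops when the force on the tool has changed by that much, and returns True; else False.
- r.movej(angles): joint-space move.
- gripper_to(opening, f_grip=None): finger opening in m; f_grip is the grip in N (None keeps the last); returns when the fingers have stopped.
- r.hold(seconds).
- inverse_kinematics(position, orientation): joint angles nearest the present ones, or None.
- vision.snapshot(name): name is "side" or "top" or "wrist"; returns the picture (420x560x3 uint8, red, green, blue); there is no depth.
- vision.get_calibration(name): a dict with "fx", "fy", "cx", "cy" (pixels), "position" and "orientation" of the camera in the world. Camera axes: x right, y down, z forward; pixel columns grow to the right and rows downward; lengths in m; the calibration is good to about 2 mm. A picture is of the moment at which its call begins: read the wrist's pose just before it. get_calibration takes no time and is no camera call; for the wrist camera it gives the pose at the moment of the call.
A pose or a line that the arm cannot do raises r.PlanningError and nothing moves.
- r.sign_off(): hands the job in; it is judged then, once.
Trained networks look in the newest picture that a camera, given by its name, has taken for a name from the list of things; names that differ only in an ending like _2 or _b are one class to them, and where a whole thing is asked for, a point or a joint stands for the part that bears it (a point fixed in the world has none). Each returns a list of dicts, best first, with "score" (0 to 1); they miss things now and then, are a little off and sometimes report something else, mostly with a low value. They report only what shows in the picture. A call takes as long as a camera call.
- models.boxes_of(thing, camera): "at" ([x, y, z] in m, in world coordinates, good to about 4 mm: the middle of the surface that is visible of it).
- models.regions_of(thing, camera): "pixels" (420x560 bool, what is visible of it).
- models.mark_of(thing, camera): "at" ([x, y, z] in m, in world coordinates, good to about 4 mm: a listed point, or the origin of a listed thing).
Readings, each from a call of its own:
- telemetry.current_t(): time.
- telemetry.current_joints(): joint angles.
- telemetry.current_dq(): joint speeds.
- telemetry.current_joint_efforts(): joint torques, N m.
- telemetry.current_ee_pos(): TCP position.
- telemetry.current_tool_rot(): TCP orientation.
- telemetry.current_wrist_force(): force on the tool from outside, world axes, zero at the start.
- telemetry.current_torque(): the same for the moment, N m.
- telemetry.current_opening(): finger opening in m.
- telemetry.current_finger_force(): force on a finger pad.
Only numpy, scipy, OpenCV 4.12 (cv2) and the standard library are available. Lean on these libraries where they do the work, as an engineer would, in place of code of your own. Each camera call takes 0.05 s, during which the arm holds its last target. There are 200 camera calls.

## Working session

There is one attempt and no reset: what is moved stays moved. The work goes in short steps, each a Python script; the robot and the scene stay as the last script left them, time stands still between calls to the robot, and variables do not carry over. Pictures are saved under pics/ and viewed, at most 10 in all, crops included, and the job is handed in when it is done.

```bash
mkdir -p pics; ls
python3 - <<'E'
from plant import r, vision, models, telemetry
import cv2, numpy as np
for c in ("top","side"):
    im=vision.snapshot(c); cv2.imwrite(f"pics/{c}0.png",im[:,:,::-1])
    k=vision.get_calibration(c); print(c,np.round(k["position"],3),np.round(k["orientation"],3),k["fx"])
    for t in ("fixture","nest","clamp_grip","disc","tray","spool","bottle","cup","screwdriver"):
        print(t,[(np.round(d["at"],4).tolist(),round(d["score"],2)) for d in models.mark_of(t,c)][:2])
print(telemetry.current_t(), telemetry.current_tool_rot())
E
```

```text
pics
top [0.499 0.016 0.748] [-0.062  0.714 -0.694  0.069] 400.19181068225436
fixture [([0.5275, -0.2274, -0.0014], 0.63)]
nest [([0.5413, -0.284, 0.0105], 0.6)]
clamp_grip [([0.5122, -0.174, 0.0439], 0.94), ([0.6045, 0.2013, 0.0046], 0.21)]
disc [([0.6025, 0.1986, 0.0042], 0.91), ([0.5146, -0.174, 0.042], 0.43)]
tray [([0.5669, 0.212, 0.004], 0.66)]
spool [([0.5132, 0.2535, 0.0036], 0.64)]
bottle [([0.4917, -0.0013, 0.0011], 0.77)]
cup [([0.6557, 0.0022, -0.0022], 0.96), ([0.5288, -0.2285, -0.0005], 0.58)]
screwdriver [([0.7858, 0.0967, -0.0002], 0.78), ([0.6053, 0.1966, 0.0042], 0.7)]
side [0.27  0.326 0.558] [ 0.142 -0.343  0.864 -0.341] 416.257137548207
fixture [([0.5327, -0.2264, 0.0008], 0.91)]
nest [([0.5402, -0.2871, 0.0113], 0.84)]
clamp_grip [([0.5185, -0.1739, 0.0419], 0.63)]
disc [([0.608, 0.2016, -0.0023], 0.65)]
tray [([0.5634, 0.2105, 0.0029], 0.9)]
spool [([0.517, 0.2563, 0.0082], 0.61)]
bottle [([0.489, 0.0006, -0.0034], 0.88)]
cup [([0.6523, 0.0012, -0.0003], 0.74), ([0.5313, -0.2271, 0.0012], 0.71)]
screwdriver [([0.7834, 0.0993, -0.0008], 0.9)]
1.0 [4.79507145e-05 9.75592457e-01 2.19589058e-01 2.23692643e-05]
```

View pics/top0.png

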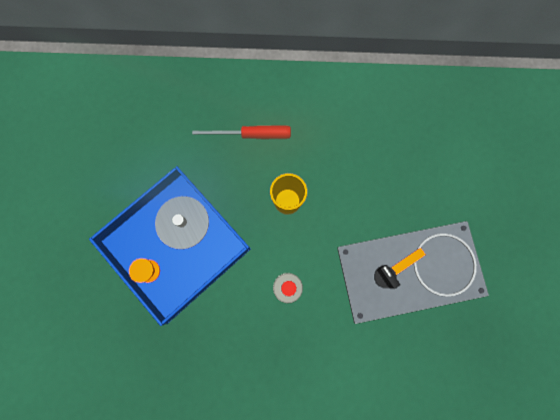

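View pics/side0.png

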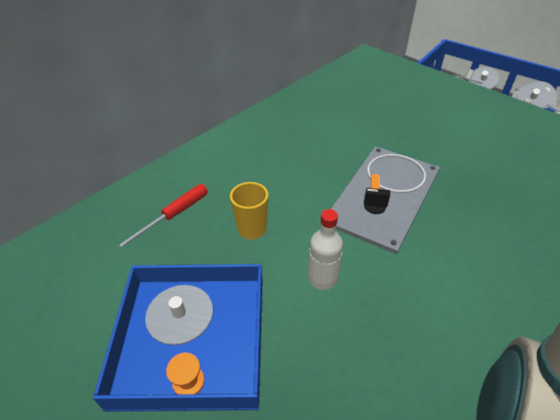

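The pictures agree with the networks: the tray is at top (170,247), with the disc hub at (179,220) and the spool at (145,270). The bottle is at (288,288) and the cup at (288,192). The nest ring is at (446,265) and the knob at (387,276), with its tongue tip at (424,252). Next I refine these positions with the top and wrist cameras.

```bash
cat > h.py <<'E'
from plant import r, gripper_to, inverse_kinematics, vision, models, telemetry
import numpy as np, cv2
from scipy.spatial.transform import Rotation as R
from scipy.optimize import least_squares
def down(psi):  # tool z down, closing line (tool y) at yaw psi
    c,s=np.cos(psi),np.sin(psi)
    q=R.from_matrix(np.array([[-s,c,0],[c,s,0],[0,0,-1]]).T).as_quat()
    return [q[3],q[0],q[1],q[2]]
def best(pos,psi):  # of the two equivalent grasps, that with smaller |j6|
    s=[(j,p) for p in (psi,psi+np.pi) if (j:=inverse_kinematics(pos,down(p))) is not None]
    return min(s,key=lambda t:abs(t[0][5]))
def cam(k):
    q=k["orientation"]; return R.from_quat([q[1],q[2],q[3],q[0]]).as_matrix(),np.array(k["position"])
def unproject(k,uv,z):
    M,p=cam(k); uv=np.asarray(uv,float)
    d=np.c_[(uv[:,0]-k["cx"])/k["fx"],(uv[:,1]-k["cy"])/k["fy"],np.ones(len(uv))]@M.T
    return (p+d*((z-p[2])/d[:,2])[:,None])[:,:2]
def circle(P,r0=None):
    f=lambda x:np.hypot(*(P-x[:2]).T)-(x[2] if r0 is None else r0)
    s=least_squares(f,[*P.mean(0),.05],loss="soft_l1",f_scale=.001); return s.x
def plane_pts(k,im,mask,z):
    v,u=np.nonzero(mask); return unproject(k,np.c_[u,v],z)
def ring(k,im,c):  # rim top (z 17 mm)
    hsv=cv2.cvtColor(im,cv2.COLOR_RGB2HSV); P=plane_pts(k,im,(hsv[...,1]<40)&(hsv[...,2]>175),.017)
    d=np.hypot(*(P-c).T); P=P[(d>.045)&(d<.065)]; return len(P),circle(P)
def tongue(k,im,c): # orange tongue top face at 24.5mm
    hsv=cv2.cvtColor(im,cv2.COLOR_RGB2HSV); P=plane_pts(k,im,(hsv[...,0]>8)&(hsv[...,0]<24)&(hsv[...,1]>150)&(hsv[...,2]>90),.0245)
    P=P[np.hypot(*(P-c).T)<.1]; m=P.mean(0); e=np.linalg.svd(P-m)[2][0] if len(P)<4000 else np.linalg.eigh(np.cov(P.T))[1][:,1]
    e*=np.sign(e@(m-c)); far=np.percentile((P-m)@e,99.5)
    return len(P),np.degrees(np.arctan2(e[1],e[0])),m+e*(far-.085)  # angle, axis estimate
def disc(k,name,c,z):
    g=models.regions_of("disc",name)[0]; m=g["pixels"].astype(np.uint8)
    cnt=max(cv2.findContours(m,0,1)[0],key=cv2.contourArea)
    P=unproject(k,cv2.convexHull(cnt)[:,0],z); return g["score"],circle(P)
E
python3 - <<'E'
from h import *
for n in ("top","side"):
    k=vision.get_calibration(n); im=vision.snapshot(n)
    print(n,ring(k,im,[.541,-.285]),tongue(k,im,[.514,-.174]),disc(k,n,None,.009))
j,p=best([.535,-.23,.36],np.radians(13)); print(np.round(j,2)); r.movej(j)
k=vision.get_calibration("wrist"); im=vision.snapshot("wrist"); cv2.imwrite("pics/w1.png",im[:,:,::-1])
print(np.round(k["position"],3),k["fx"])
try: print(ring(k,im,[.541,-.285]),tongue(k,im,[.514,-.174]))
except Exception as e: print(e)
for t in("nest","clamp_grip"): print(t,[(np.round(d["at"],4).tolist(),round(d["score"],2)) for d in models.mark_of(t,"wrist")][:2])
print(telemetry.current_t())
E
```

```text
top (368, array([ 0.54122168, -0.28598426,  0.05477518])) (306, np.float64(-55.126497740863535), array([ 0.51485376, -0.17297952])) (0.88, array([0.60514507, 0.20043092, 0.0491816 ]))
side (251, array([ 0.54071177, -0.28632567,  0.05474912])) (112, np.float64(-56.68927935566105), array([ 0.51487336, -0.17045823])) (0.72, array([0.60422932, 0.19939164, 0.04964283]))
[-0.53  0.25  1.23 -0.    1.66 -0.75]
[ 0.518 -0.161  0.514] 299.04177014145887
(310, array([ 0.54171321, -0.28730168,  0.0548476 ])) (372, np.float64(-55.20373035848971), array([ 0.51524786, -0.17437841]))
nest [([0.5396, -0.2836, 0.0084], 0.81)]
clamp_grip [([0.5205, -0.176, 0.0417], 0.79), ([0.4903, 0.0007, -0.0025], 0.25)]
2.9333
```

View pics/w1.png

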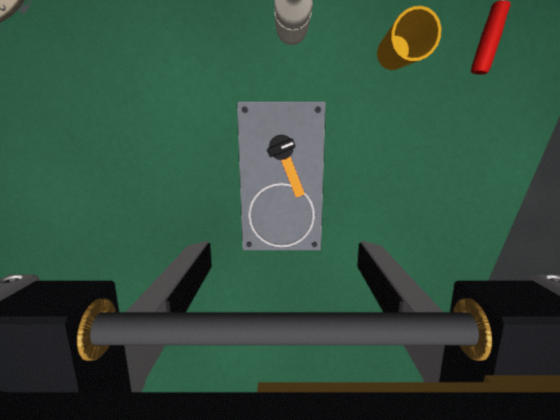

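The wrist view shows the knob at (281,147), the tongue tip at (298,194) and the nest ring centred at (282,214). All three cameras agree: nest (0.5413,-0.2863), fixture yaw ≈13.1°, tongue at -55.3° (clamp ≈1.12). Next I open the clamp.

```bash
cat >> h.py <<'E'
NEST=np.array([.5413,-.2863]); YAW=np.radians(13.1)
KNOB=NEST+.115*np.array([-np.sin(YAW),np.cos(YAW)])
CW=YAW-np.pi/2; tdir=lambda a:CW+1.5-a
def state(): print("t",round(telemetry.current_t(),2),"F",np.round(telemetry.current_wrist_force(),1),"M",np.round(telemetry.current_torque(),2),"open",round(telemetry.current_opening(),4),"ff",round(telemetry.current_finger_force(),1),"p",np.round(telemetry.current_ee_pos(),4))
def grab_knob(psi):
    r.move_to([*KNOB,.12],down(psi)); 
    print("guard",r.move_l([*KNOB,.056],vel=.08,guard=8)); gripper_to(0,25); state()
def twist(to,step=.25):  # to: yaw target of tool y, turning about the last joint
    psi0=getpsi(); n=max(1,int(np.ceil(abs(to-psi0)/step)))
    for p in np.linspace(psi0,to,n+1)[1:]: 
        r.move_l([*KNOB,telemetry.current_ee_pos()[2]],down(p)); state()
def getpsi():
    q=telemetry.current_tool_rot(); y=R.from_quat([q[1],q[2],q[3],q[0]]).as_matrix()[:,1]; return np.arctan2(y[1],y[0])
E
python3 - <<'E'
from h import *
psi=np.radians(-55.3)
j,p=best([*KNOB,.12],np.radians(-24)); off=p-np.radians(-24)
print(j[5],off)
psi+=off
gripper_to(.06,25); grab_knob(psi); print(np.degrees(getpsi()), inverse_kinematics([*KNOB,.056],down(tdir(0)+off))[5])
E
```

```text
-0.03525710003216087 0.0
guard False
t 6.52 F [-0.4 -2.4 -0.4] M [-0.26 -0.08  0.03] open 0.0139 ff 25.0 p [ 0.5155 -0.1747  0.056 ]
-55.29515464186749 -0.6119779257271603
```

Run:
```python
from h import *
twist(tdir(0)+.02,.3); print(np.degrees(getpsi()))
```

```text
t 6.95 F [ 2.9 -2.2 -1.5] M [-0.46 -0.22  0.04] open 0.0136 ff 25.0 p [ 0.5157 -0.1748  0.0561]
t 7.38 F [ 1.8 -4.  -3.5] M [-0.68 -0.45  0.06] open 0.0137 ff 25.0 p [ 0.5158 -0.1749  0.0561]
t 7.82 F [ 3.2 -4.5 -5. ] M [-0.77 -0.59  0.07] open 0.0138 ff 25.0 p [ 0.5159 -0.1749  0.0561]
t 8.25 F [ 2.8 -5.3 -3.7] M [-0.82 -0.57 -0.35] open 0.0136 ff 25.1 p [ 0.516  -0.1749  0.0561]
9.878855881483165
```

Run:
```python
from h import *
twist(tdir(0)+.05); r.hold(.3); print(np.degrees(getpsi()))
gripper_to(.06); r.move_l([*KNOB,.2],vel=.25)
k=vision.get_calibration("wrist"); im=vision.snapshot("wrist"); k2=vision.get_calibration("top"); im2=vision.snapshot("top")
for a in((k,im),(k2,im2)):
    try: print(tongue(*a,KNOB))
    except Exception as e: print(e)
D=[.6047,.200]
j,p=best([*D,.30],np.radians(20)); print(j[5],np.degrees(p)); r.movej(j)
k=vision.get_calibration("wrist"); im=vision.snapshot("wrist"); cv2.imwrite("pics/w2.png",im[:,:,::-1])
print(disc(k,"wrist",None,.009)); 
for t in("disc","spool"): print(t,[(np.round(d["at"],4).tolist(),round(d["score"],2)) for d in models.mark_of(t,"wrist")][:2])
for t in("wrist","top"):
  if t=="top": k=k2
  m=models.regions_of("disc",t)[0]["pixels"]; i=im if t=="wrist" else im2
  i=cv2.cvtColor(i,cv2.COLOR_RGB2HSV); print(i[m].mean(0))
state()
```

```text
t 8.5 F [ 3.1 -4.3 -4.4] M [-0.88 -0.58 -0.51] open 0.0142 ff 25.7 p [ 0.516  -0.1748  0.0561]
11.568791714865649
(820, np.float64(8.960982001262659), array([ 0.51532713, -0.17466978]))
(330, np.float64(27.554162929889415), array([ 0.51998618, -0.19125506]))
-0.13882816627978833 20.0
(0.84, array([0.60636046, 0.19953884, 0.04998825]))
disc [([0.6022, 0.1982, 0.0046], 0.58)]
spool [([0.5141, 0.2536, 0.0022], 0.92)]
[111.2855498   14.56735751 177.6701209 ]
[ 98.98903989  26.47829899 182.63612451]
t 12.25 F [-0.2  0.4 -0.1] M [-0.03 -0.07  0.01] open 0.0596 ff 0.0 p [0.6048 0.1991 0.2999]
```

View pics/w2.png

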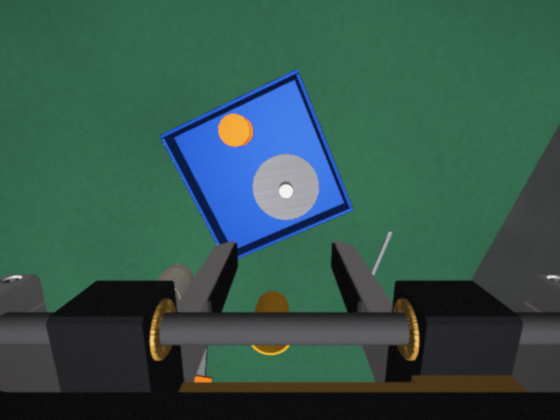

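The tongue now points at 9.0°, which is the open stop. The disc hub is at (286,190) in the wrist view, and the spool is well clear at (235,130). Disc centre is ≈(0.6053,0.1998). Next I grasp it.

Run:
```python
from h import *
D=[.6053,.1998]; q=down(np.radians(20))
r.move_to([*D,.12],q); print(r.move_l([*D,.038],vel=.1,guard=6)); state()
gripper_to(0,30); state()
r.move_l([*D,.06],vel=.05); r.hold(.3); state()
r.move_l([*D,.27],vel=.15); state()
k=vision.get_calibration("side"); im=vision.snapshot("side"); cv2.imwrite("pics/s2.png",im[:,:,::-1])
im=vision.snapshot("wrist"); cv2.imwrite("pics/w3.png",im[:,:,::-1])
```

```text
False
t 13.97 F [-0.6  0.3 -0.4] M [ 0.01 -0.13  0.06] open 0.0599 ff 0.0 p [0.606  0.2    0.0387]
t 14.68 F [0.6 0.3 0.4] M [ 0.   -0.13  0.02] open 0.0192 ff 30.0 p [0.6054 0.1998 0.0381]
t 15.57 F [-0.   0.6 -1.6] M [-0.06 -0.14  0.02] open 0.0198 ff 30.0 p [0.6051 0.1998 0.0597]
t 17.12 F [-1.1  0.4 -2. ] M [-0.05 -0.14 -0.01] open 0.0194 ff 30.0 p [0.6048 0.1997 0.2689]
```

View pics/s2.png

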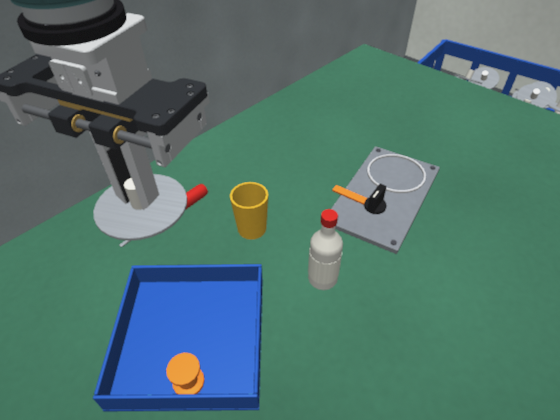

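View pics/w3.png

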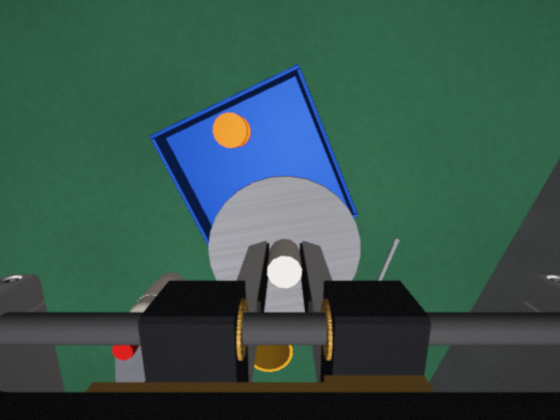

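The disc hangs level in the grip. In the wrist view the hub top is at (284,270), and the disc's front arc is visible. I'll measure its offset in the hand from that arc.

```bash
cat >> h.py <<'E'
def held():
    k=vision.get_calibration("wrist"); p=np.array(telemetry.current_ee_pos()); psi=getpsi(); im=vision.snapshot("wrist")
    m=models.regions_of("disc","wrist")[0]["pixels"].astype(np.uint8)
    c=max(cv2.findContours(m,0,1)[0],key=cv2.contourArea)[:,0]; c=cv2.convexHull(c)[:,0]; c=c[c[:,1]<250]
    P=unproject(k,c,p[2]-.029); a=circle(P,.05); b=circle(P)
    hsv=cv2.cvtColor(im,cv2.COLOR_RGB2HSV); h=((hsv[...,1]<40)&(hsv[...,2]>215)).astype(np.uint8); h[:245]=0; h[300:]=0; h[:,:250]=0; h[:,320:]=0
    H=plane_pts(k,im,h,p[2]+.001)
    T=np.array([[-np.sin(psi),np.cos(psi)],[np.cos(psi),np.sin(psi)]])
    for n,x in(("arc r50",a),("arc free",b),("hub",H.mean(0))): print(n,np.round(T@(x[:2]-p[:2])*1e3,2),x[2:],len(H))
    print("joint pose",p)
E
python3 - <<'E'
from h import *
held(); held()
E
```

```text
arc r50 [-1.08 -0.02] [0.05] 823
arc free [-0.49 -0.05] [0.04955608] 823
hub [-0.58 -0.35] [] 823
joint pose [0.604901   0.19971129 0.26895162]
arc r50 [-1.07 -0.38] [0.05] 818
arc free [-0.71 -0.34] [0.04972499] 818
hub [-0.59 -0.37] [] 818
joint pose [0.60506251 0.19973365 0.26926458]
```

Run:
```python
from h import *
psi=np.radians(20); off=-.0007*np.array([-np.sin(psi),np.cos(psi)])
T=NEST-off
r.move_l([*T,.27],vel=.2); r.move_l([*T,.09],vel=.12); r.hold(.3); state(); held()
p=telemetry.current_ee_pos(); print("xy err",(np.array(p[:2])-T)*1e3)
print(r.move_l([*T,.0435],vel=.03,guard=5)); state()
im=vision.snapshot("side"); cv2.imwrite("pics/s3.png",cv2.resize(im[100:280,300:480,::-1],None,fx=3,fy=3))
```

```text
t 21.97 F [ 0.6  0.  -1.9] M [-0.02 -0.08  0.04] open 0.0194 ff 30.0 p [ 0.5412 -0.2857  0.0903]
arc r50 [-0.95 -0.02] [0.05] 805
arc free [-0.37 -0.08] [0.04952666] 805
hub [-0.54 -0.36] [] 805
joint pose [ 0.54118319 -0.28572457  0.09031371]
xy err [ 0.05576074 -0.04039606]
True
t 23.44 F [ 0.6 -0.1  5.5] M [ 0.02 -0.08  0.01] open 0.0191 ff 30.0 p [ 0.541  -0.2856  0.045 ]
```

View pics/s3.png

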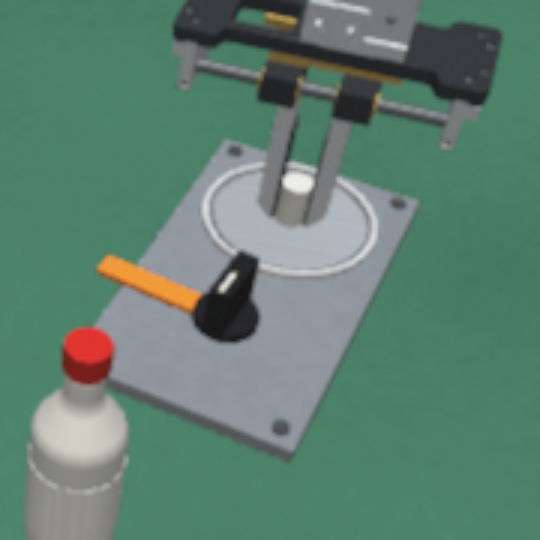

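The disc touched down at exactly the expected height (TCP 0.045) with no moment, and it sits inside the rim at (290,220) in the crop. I'll release it and check.

Run:
```python
from h import *
gripper_to(.05); state(); r.hold(.3)
p=telemetry.current_ee_pos(); r.move_l([p[0],p[1],.14],vel=.15)
r.move_to([*KNOB,.14],down(tdir(0)))
for n in("top","side","wrist"):
    k=vision.get_calibration(n); im=vision.snapshot(n)
    try: print(n,disc(k,n,None,.016),ring(k,im,NEST))
    except Exception as e: print(n,e)
    if n=="side": cv2.imwrite("pics/s4.png",cv2.resize(im[100:280,300:480,::-1],None,fx=3,fy=3))
state()
```

```text
t 24.15 F [-1.1  0.1  0.3] M [-0.03 -0.13 -0.01] open 0.0495 ff 0.0 p [ 0.5399 -0.2848  0.0436]
top list index out of range
side (0.87, array([ 0.53914946, -0.28546048,  0.05026865])) (436, array([ 0.5417547 , -0.28751149,  0.0529478 ]))
wrist (0.86, array([ 0.5400367 , -0.28193208,  0.04729206])) (579, array([ 0.54157067, -0.28737725,  0.0548476 ]))
t 26.07 F [-0.4  0.1  0.2] M [ 0.02 -0.09 -0.  ] open 0.0501 ff 0.0 p [ 0.5155 -0.1754  0.1397]
```

View pics/s4.png

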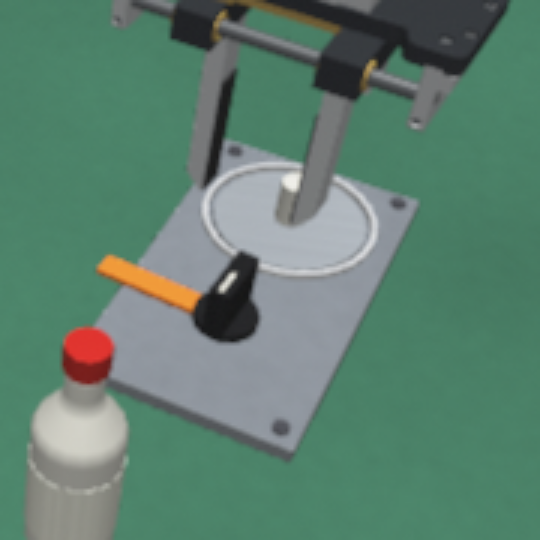

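The disc lies flat inside the rim and has been let go, with its hub at (293,200) in the crop. Now I close the clamp.

Run:
```python
from h import *
gripper_to(.06,25); grab_knob(tdir(0))
twist(tdir(1.5)-.05,.3); r.hold(.3); print(np.degrees(getpsi()),np.degrees(tdir(1.5))); state()
```

```text
guard False
t 28.44 F [ 2.7  1.4 -0.5] M [ 0.1  -0.45 -0.1 ] open 0.0138 ff 25.0 p [ 0.5159 -0.1742  0.0561]
t 28.85 F [ 4.1 -0.2 -2. ] M [ 0.11 -0.66 -0.11] open 0.0137 ff 25.0 p [ 0.516  -0.1742  0.0561]
t 29.26 F [ 4.7  1.  -3.3] M [ 0.23 -0.89 -0.02] open 0.0134 ff 25.0 p [ 0.516  -0.1743  0.0561]
t 29.67 F [ 5.8  1.1 -3.7] M [ 0.28 -0.9  -0.09] open 0.0136 ff 25.0 p [ 0.5161 -0.1743  0.0561]
t 30.07 F [ 5.2  0.4 -3.6] M [ 0.24 -0.86 -0.09] open 0.0137 ff 25.0 p [ 0.5161 -0.1743  0.0561]
t 30.48 F [ 5.2  2.  -3.5] M [ 0.27 -0.82 -0.03] open 0.0137 ff 25.0 p [ 0.5161 -0.1744  0.0561]
t 30.89 F [ 4.7  1.1 -3.7] M [ 0.29 -0.85  0.46] open 0.0144 ff 25.4 p [ 0.516  -0.1745  0.0561]
-79.50128851530312 -76.9
t 31.19 F [ 5.3  1.1 -3.3] M [ 0.26 -0.9   0.39] open 0.0141 ff 25.4 p [ 0.516  -0.1745  0.0561]
```

Moment rose at the stop. I'll release, retreat and verify.

Run:
```python
from h import *
gripper_to(.06); r.move_l([*KNOB,.2],vel=.2); r.move_to([.40,-.1744,.33],down(tdir(1.5)+.5))
for n in("top","side","wrist"):
    k=vision.get_calibration(n); im=vision.snapshot(n)
    try: print(n,tongue(k,im,KNOB),disc(k,n,None,.016),ring(k,im,NEST))
    except Exception as e: print(n,e)
    if n=="top": cv2.imwrite("pics/t5.png",im[:,:,::-1])
for t in ("spool","bottle","cup","screwdriver"):
    for c in("top","side"): print(t,[(np.round(d["at"],4).tolist(),round(d["score"],2)) for d in models.mark_of(t,c)][:1])
state()
```

```text
top list index out of range
side (116, np.float64(-77.32637874616292), array([ 0.51425341, -0.17187073])) (0.89, array([ 0.53908735, -0.28631467,  0.05121412])) (404, array([ 0.54190001, -0.2870162 ,  0.05322075]))
wrist (471, np.float64(-77.04789422162249), array([ 0.51540799, -0.17393414])) (0.78, array([ 0.54081939, -0.28721803,  0.05022065])) (455, array([ 0.54161584, -0.28740517,  0.0548725 ]))
spool [([0.5178, 0.2527, 0.006], 0.76)]
spool [([0.5157, 0.2557, 0.0016], 0.92)]
bottle [([0.4886, 0.0002, 0.0021], 0.72)]
bottle [([0.4914, -0.0007, -0.0039], 0.77)]
cup [([0.6548, 0.0036, -0.0022], 0.92)]
cup [([0.651, 0.0029, -0.0015], 0.97)]
screwdriver [([0.782, 0.0976, -0.0004], 0.74)]
screwdriver [([0.7838, 0.0977, 0.0028], 0.79)]
t 34.33 F [-0.  -0.1  0.5] M [-0.04  0.02 -0.  ] open 0.0601 ff 0.0 p [ 0.4    -0.1744  0.33  ]
```

View pics/t5.png

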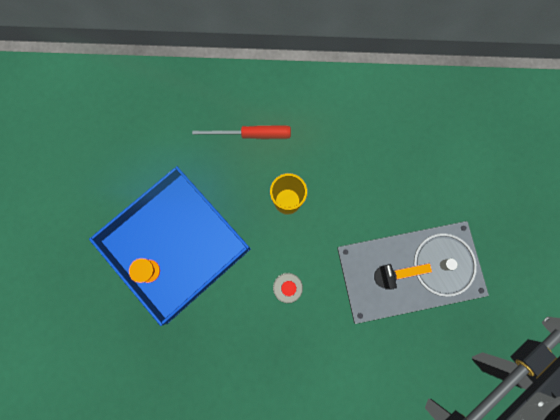

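The tongue is at -77°, the clockwise stop, and points at the hub (451,264). The disc lies in the nest within about 1 mm, the bystanders haven't moved, and the robot is clear.

```bash
python3 -c "
from plant import r; print(r.sign_off())"
```

```text
the job is handed in; nothing more can be done
None
```

I handed the job in at about 34 s of the 67 s allowed: the clamp was opened to its stop, the disc was set flat in the nest within about 1 mm of centre, the clamp was locked over it, and no bystander was moved; the interface returned no verdict.

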